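# Unlock the bench dust extractor and show its filter plate

## Task

Check the filter of the small bench dust extractor: take the red-handled service key from the wooden tool block, set its blade in the slotted fastener on the blue cover flap, turn it counter-clockwise to its stop to unlock the flap, and stand the key back in its hole in the block. Then swing the flap up by its black bow handle until it stands upright or beyond and stays open, and draw the orange-framed filter plate straight up out of its guides by its tab. Finish while still holding the plate upright and still, its lower edge a good 5 cm clear above the housing and its mesh face turned squarely to the front edge of the bench, without shoving the can, carton or hub that stand around.

Things in the scene. Friction and masses are not known exactly. Their poses are not given: they have to be found in the camera images.
- extractor: bench dust extractor, grey steel housing fixed to the bench, 210 (x) x 220 (y) x 115 mm; origin on the bench under its centre, its own -x is the front with the intake grille, z up. The rear 50 mm of the top is a fixed deck at 119 mm with a rocker switch; the rest of the top is the blue flap. A hose stub sticks 40 mm out of the rear wall
- flap (a joint): blue cover flap, 157 (x) x 226 (y) x 4 mm, hinged on its rear edge; 0 = shut, grows as its front edge swings up and back, pi/2 = upright, stop at 1.90. Stiff friction hinge (0.35 N m, flap 0.3 kg): it stays where it is left; about 6 N at the handle, square to the flap, lifts it. While the fastener is locked it rises only 2 to 3 degrees
- flap_hinge (a point): middle of the flap's hinge axis, on the housing: 52 mm behind the housing's centre, 115 mm above the bench; the hinge axis is the housing's y
- flap_handle (a point): centre of the bar of the flap's black bow handle: round, 10 mm thick, parallel to the hinge (y), free for 70 mm between its feet, its centre 30 mm above the flap's top face; 102 mm from the hinge axis along the flap and 34 mm square to it. The flap goes on 55 mm past the bar. Moves with the flap; axes are the flap's own
- fastener (a joint): captive quarter-turn fastener in the flap, a round steel dish 42 mm wide with a slot (see slot); 0 = locked, turns counter-clockwise seen from above to its stop at 1.40 rad; the flap is free from 1.15 on. Starts at 0 to 0.2, stays where it is left. Friction 0.06 N m; the key has about 0.15 rad of turning play in the slot
- slot (a point): centre of the slot's mouth, 27 mm behind the housing's front on its centre line, 120 mm above the bench (flap shut). Slot 23.4 mm long (this point's x), 7.2 mm wide (y), 12 mm deep, closed at both ends, in a 29 mm wide dish with a rim 1 mm higher; z out of the flap. At fastener 0 it runs along the housing's x; it turns with the fastener. Bow handle bar 28 mm behind it
- key: service key standing in the tool block, 121 mm long; origin at the tip of its flat blade, z up the key, x along the blade's width. Blade 20 (x) x 4 (y) mm, 19 mm long, its last 7 mm stepped down to 16.5 x 2.4; 10 mm shank; black collar 36 mm wide at 43 to 49 mm; red handle 32 (x) x 20 (y) mm from 48 to 121 mm. Fits the slot either way round. 0.09 kg
- key_grip (a point): point on the key's axis 100 mm above the tip of the blade, where the handle is 20 mm thick across y
- tool_block: wooden tool block fixed to the bench, 60 (x) x 100 (y) x 52 mm high, origin under its centre, with one upright 28 mm wide hole in its centre, 46 mm deep, for the key; the key's collar rests on the block's top, so that its tip is 9 mm above the bench
- key_seat (a point): where the tip of the key's blade is when the key stands home in the block: on the hole's axis, 9 mm above the bench
- filter: filter plate under the flap: rigid orange frame, grey mesh face, 8 (x) x 170 (y) x 78 mm high, pull tab on the middle of its top edge; origin at the centre of its lower edge, z up, x square to the mesh. 0.11 to 0.23 kg. Stands on a sill 14 mm above the bench in two upright side guides (tops at 84 mm), 1.5 to 2 mm play, 50 mm in front of the housing's centre; comes out straight up
- filter_tab (a point): middle of the filter plate's pull tab, 87.5 mm above the plate's lower edge; tab 8 mm thick (x), 26 mm wide (y), 19 mm high, its top 97 mm above the lower edge. With the flap up, the inside of the housing is free 40 mm in front of the tab and 90 mm behind it, down to 65 mm above the bench
- bench_front (a point): fixed point on the bench 0.45 m straight ahead of the robot, not marked; its x axis points squarely away from the bench's front edge and the robot, so a plate whose own x is parallel to it shows its face to the front edge
- teal_can: teal spray can, 50 mm wide, 91 mm tall, standing; bystander
- wipes_box: small white carton, 41 x 62 x 60 mm; bystander
- spare_hub: silver wheel hub, 60 x 110 x 60 mm; bystander
Mind the look-alikes: they are no part of the job. Leave any green look-alike of the key alone. Leave any green look-alike of the tool_block alone.

How it is judged:
On the way, in this order (a step that is already met when the one before it is completed fails the run):
1. the key's blade is set in the fastener's slot while the fastener is still locked (z of key in the frame of slot below -0.007 m and horizontal distance between key and slot below 0.006 m and value of joint fastener below 0.7 rad), for 0.05 s.
2. the fastener is turned to its stop with the key in its slot (at least 1.15 rad) (z of key in the frame of slot below -0.007 m and horizontal distance between key and slot below 0.006 m and value of joint fastener above 1.15 rad), for 0.05 s.
3. the key stands home in the tool block, let go (distance between key and key_seat below 0.008 m and angle between key's own z axis and vertical below 0.12 rad and contact force between the fingers and key below 0.1 N), for 0.2 s.
4. the flap is swung up and the filter plate is still in its guides (value of joint flap above 1.4 rad and z of filter in the frame of extractor below 0.04 m), for 0.1 s.
At the end, for the whole second after the job is handed in: Key untouched in its hole (tip within 8 mm, upright); fastener past 1.1 rad; flap past 1.4 rad; fingers hold the filter plate, clear of the housing, lower edge over 165 mm above the bench (46 mm above the housing), upright within 0.15 rad, face within 0.17 rad of the bench front, still (all of step 3 and value of joint flap above 1.4 rad and value of joint fastener above 1.1 rad and height (world z) of filter above 0.165 m and angle between filter's own z axis and vertical below 0.15 rad and angle between the x axis of filter and the x axis of bench_front, either way round below 0.17 rad and contact force between the fingers and filter above 1 N and contact force between filter and extractor below 0.05 N and linear speed of filter below 0.03 m/s and angular speed of filter below 0.2 rad/s); the arm keeps its last pose, push and grip.
It fails at once if the teal can is shoved more than 25 mm (distance of teal_can from where it was at the start of the episode above 0.025 m).
It fails at once if the carton is shoved more than 25 mm (distance of wipes_box from where it was at the start of the episode above 0.025 m).
It fails at once if the hub is shoved more than 25 mm (distance of spare_hub from where it was at the start of the episode above 0.025 m).
It also fails if it takes over 72 s, if anything falls off the work surface, if the arm or the gripper's body presses on something with over 40 N, if the wrist force passes 120 N, or if a joint passes its speed limit or range.

## Robot

A 6-joint arm with a two-finger parallel gripper is mounted at the origin on a cart in front of the work surface, level with it; the furniture and walls round the work are solid. World frame = base frame: x ahead of the robot, y to its left, z up, the work surface at z = 0. Lengths are in m, angles in rad, forces in N, time in s.
With the tool pointing down it reaches from about 0.325 to 0.85 m from the base axis. Payload 4.4 kg.
Tool frame: the origin (TCP) lies at the very end of the fingers, on their centre line; the grasp point (between the pads) lies 19 mm behind it; z points along the fingers, y is the line along which they close (so a half turn about z gives the same grasp; the last joint's range is limited). The gripper opens to 94 mm and grips with 3 to 60 N. Pads are 16 mm wide; open, the fingers measure 119 mm over their backs; the gripper's body (75 mm by 177 mm) begins 78 mm behind the grasp point.
Start: joints at [-1.258, 0.207, 1.542, -0, 1.393, -0.15], TCP at [0.257, -0.514, 0.205] pointing down, gripper open.
Joint ranges: [-2.73, 2.73], [-0.86, 2.22], [0.23, 2.46], [-1.11, 4.25], [0.08, 2.63], [-2.82, 2.82]. Speed limits (rad/s): [2.79, 2.79, 3.14, 3.14, 3.14, 3.14].

## Interface

Orientations are given as [roll, pitch, yaw] about the fixed x, y, z axes, in that order (R = Rz(yaw) Ry(pitch) Rx(roll)).
In Python, from rig import bot gives the robot as it stands.
- The arm moves only by the tool arm_command, never from a script. Its argument "commands" is a list of rows, each a list of 3 entries, a list of its own where there are three numbers: the turn, a rotation vector about the tool's x, y, z in degrees, then the shift along the tool's x, y, z in m, then the closure, from -1 (fully open) to 1 (shut). A call has 1 to 8 rows; each row is the pose to reach, as a shift and turn from the pose commanded when the call began, along the tool's axes at that moment; what a row does not reach only later rows make up. A row lasts 1/8 s, in which the tool goes at most 62.5 mm and 10.7 degrees, less where a joint would pass 70% of its speed; a pose out of reach is approached as far as the arm can. A call with a gripper value outside its range is refused whole. The fingers move at their own pace and stop on an object; "force" is the grip in N (left out, the last holds). Time passes only in rows, so rows that repeat a pose let the fingers close. It gives the time, the measured TCP pose, the force, the opening and the grip force at its end, in the units of the state.
- bot.get_state(): the state, without advancing time (a new reading comes with each control period).
- bot.snapshot(name): name is "scene" or "top" or "wrist"; returns a dict with "img" (420x560x3 uint8, blue, green, red), "fx", "fy", "cx", "cy" (pixels), "D" ([k1, k2, p1, p2, k3] as OpenCV has them; the pictures are not rectified), "view" (4x4, takes a point from world to camera coordinates). Camera axes: x right, y up, looking along -z (the intrinsics and any distortion apply to the point x, -y, -z); pixel columns grow to the right and rows downward; lengths in m; the calibration is good to about 2 mm. A picture is of the moment at which its call begins. There is no depth.
- bot.hand_in(): hands the job in; it is judged then, once.
The state is a dict: "time": time; "q": joint angles; "qd": joint speeds; "joint_efforts": joint torques, N m; "tool_pos": TCP position; "eef_rot": TCP orientation; "force": force on the tool from outside, world axes, zero at the start; "moment": the same for the moment, N m; "grip_width": opening from 0.0 (shut) to 1.0 (fully open); "finger_force": force on a finger pad.
Only numpy, scipy, OpenCV 4.12 (cv2) and the standard library are available. Lean on these libraries where they do the work, as an engineer would, in place of code of your own. Each camera call takes 0.05 s, during which the arm holds its last target. There are 200 camera calls.

## Working session

There is one attempt and no reset: what is moved stays moved. The work goes in short steps, Python scripts to look and compute and a tool call to move; the robot and the scene stay as the last step left them, time stands still between calls to the robot, and variables do not carry over. Pictures are saved under pics/ and viewed, at most 10 in all, crops included, and the job is handed in when it is done.

Besides the shell and the picture viewer there is one more tool, called after "Emit:" as name([rows], argument=value, ...), one row to a line, values as JSON. arm_command: Moves the arm, as the interface text tells. Its arguments: {"type":"object","properties":{"commands":{"type":"array"},"force":{"type":"number"}},"required":["commands"]}

```bash
ls; mkdir -p pics; python3 - <<'E'
from rig import bot
import cv2,pickle,numpy as np
s=bot.get_state();print(s)
d={n:bot.snapshot(n) for n in("scene","top","wrist")}
pickle.dump(d,open("s0.pkl","wb"))
for n in d:
    print(n,d[n]['fx'],d[n]['cx'],d[n]['cy'],d[n]['D'],np.round(np.linalg.inv(d[n]['view']),3).tolist())
cv2.imwrite("pics/a_scene.png",d["scene"]["img"]);cv2.imwrite("pics/a_top.png",d["top"]["img"])
E
```

```text
pics
{'time': 0.0, 'q': array([-1.25747802e+00,  2.07385103e-01,  1.54291044e+00, -3.26867200e-05,
        1.39346880e+00, -1.50506307e-01]), 'qd': array([-2.14348625e-05, -6.11634301e-04, -3.23725502e-04, -1.48563142e-03,
        8.75052380e-04,  1.28642422e-03]), 'joint_efforts': array([-2.86350860e-05, -3.70876372e+01, -2.81413150e+01,  6.98878686e-02,
        3.61686875e-02, -1.53293290e-04]), 'tool_pos': array([ 0.25697264, -0.51351209,  0.20433124]), 'eef_rot': array([-3.13944069e+00, -2.93822129e-04,  4.63830094e-01]), 'force': array([ 0.47372182, -0.30472661, -0.5893012 ]), 'moment': array([-0.00218588, -0.02559445,  0.0178803 ]), 'finger_force': 0.0, 'grip_width': 1.0001073264967477}
scene 394.64183895377624 283.4746206628633 210.0569054144241 [-0.03328164  0.          0.          0.          0.        ] [[-0.729, 0.47, -0.498, -0.207], [-0.685, -0.498, 0.533, 0.731], [0.002, 0.729, 0.684, 1.123], [0.0, 0.0, 0.0, 1.0]]
top 504.6807285224142 285.3245145013866 210.40201308443397 [-0.09728409  0.          0.          0.          0.        ] [[0.14, 0.775, -0.616, -0.792], [-0.99, 0.121, -0.073, -0.234], [0.018, 0.62, 0.784, 1.807], [0.0, 0.0, 0.0, 1.0]]
wrist 363.1780488062938 284.9540974101549 208.51882745624596 [-0.04490673  0.          0.          0.          0.        ] [[0.448, 0.866, 0.224, 0.321], [-0.894, 0.434, 0.111, -0.481], [-0.001, -0.25, 0.968, 0.384], [0.0, 0.0, 0.0, 1.0]]
```

View pics/a_scene.png

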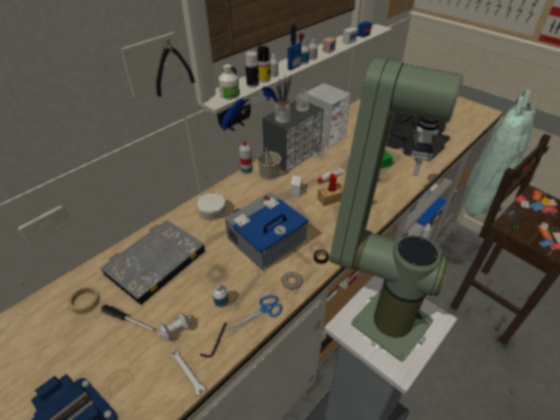

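View pics/a_top.png

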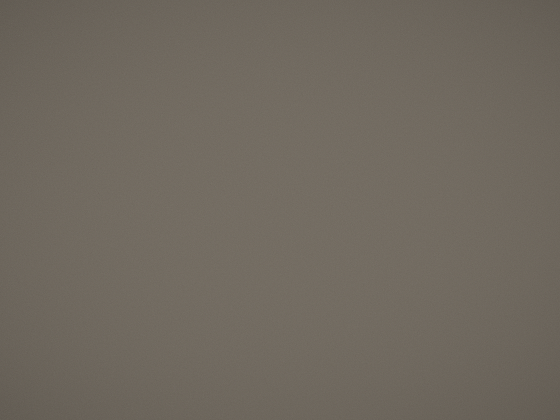

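The scene view shows the blue flap at about (267,225), a red key upright in the wooden block at (331,187), and something green at (383,158). The teal can is at (220,295), the carton at (297,186) and the hub at (175,327). The top camera shows only flat grey, so it is useless here. Next I'll enlarge the candidates.

```bash
cat > h.py <<'E'
import numpy as np,cv2
from scipy.spatial.transform import Rotation as R
def ray(s,uv):
    K=np.array([[s['fx'],0,s['cx']],[0,s['fy'],s['cy']],[0,0,1]])
    p=cv2.undistortPoints(np.array(uv,float).reshape(-1,1,2),K,np.array(s['D'])).reshape(-1,2)
    C=np.linalg.inv(s['view']); d=np.c_[p[:,0],-p[:,1],-np.ones(len(p))]@C[:3,:3].T
    return C[:3,3],d/np.linalg.norm(d,axis=1)[:,None]
def plane(s,uv,z):
    o,d=ray(s,uv); return o+d*((z-o[2])/d[:,2])[:,None]
def proj(s,P):
    P=np.atleast_2d(P); V=np.array(s['view']); c=P@V[:3,:3].T+V[:3,3]
    K=np.array([[s['fx'],0,s['cx']],[0,s['fy'],s['cy']],[0,0,1]])
    return cv2.projectPoints(c*[1,-1,-1],np.zeros(3),np.zeros(3),K,np.array(s['D']))[0].reshape(-1,2)
def tri(s1,a,s2,b):
    o1,d1=ray(s1,a);o2,d2=ray(s2,b);out=[]
    for u,v in zip(d1,d2):
        A=np.c_[u,-v];t=np.linalg.lstsq(A,o2-o1,rcond=None)[0]
        p,q=o1+t[0]*u,o2+t[1]*v; out.append(np.r_[(p+q)/2,np.linalg.norm(p-q)])
    return np.array(out)
def delta(pos,rpy,tp,trpy):
    "shift and rotvec(deg) in tool axes from pose to target pose"
    A=R.from_euler('xyz',rpy);B=R.from_euler('xyz',trpy)
    return np.round(A.inv().apply(np.array(tp)-pos),4),np.round((A.inv()*B).as_rotvec(degrees=True),2)
E
python3 - <<'E'
import pickle,cv2,numpy as np
from h import *
d=pickle.load(open("s0.pkl","rb"));s=d["scene"]
im=s["img"]
cv2.imwrite("pics/b_crop.png",cv2.resize(im[125:325,190:420],None,fx=3.4,fy=3,interpolation=cv2.INTER_CUBIC))
for n,uv,z in[("flap",(267,222),.12),("key",(331,182),.1),("block",(331,197),.05),("green",(383,158),.03),("redlying",(331,175),.02),("can",(220,302),0),("carton",(297,192),0),("hub",(175,330),.03)]:
    print(n,plane(s,[uv],z)[0].round(3))
E
```

```text
flap [0.524 0.037 0.12 ]
key [ 0.512 -0.322  0.1  ]
block [ 0.486 -0.296  0.05 ]
green [ 0.493 -0.705  0.03 ]
redlying [ 0.599 -0.443  0.02 ]
can [0.458 0.329 0.   ]
carton [ 0.647 -0.268  0.   ]
hub [0.463 0.501 0.03 ]
```

View pics/b_crop.png

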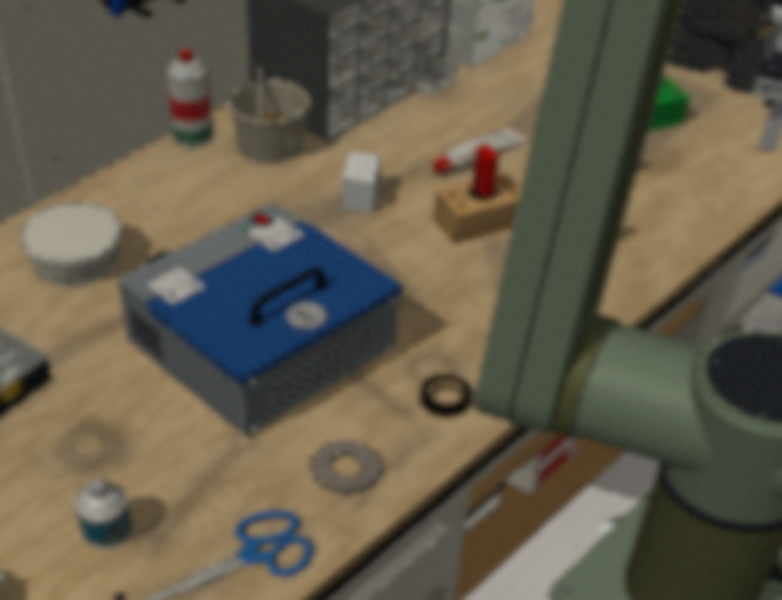

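In the enlarged crop, the red-handled key stands in the bare-wood block at crop (485,175), scene pixel (333,183). The other candidate is the green block at crop (665,105), scene pixel (385,160), which is the look-alike I must leave alone. The white and red tube lying at crop (480,150) is not a key. The red-handled, wooden one fits the description. I'll bring the wrist camera over it.

```bash
python3 - <<'E'
from h import *
print(delta([.257,-.5135,.2043],[-3.1394,-.0003,.4638],[.42,-.27,.30],[np.pi,0,0]))
E
```

```text
(array([ 0.2547, -0.1451, -0.0953]), array([-1.300e-01,  1.000e-02,  2.657e+01]))
```

Emit:
arm_command([
  [[-0.13,0,26.6],[0.255,-0.145,-0.0955],-1],
  [[-0.13,0,26.6],[0.255,-0.145,-0.0955],-1],
  [[-0.13,0,26.6],[0.255,-0.145,-0.0955],-1],
  [[-0.13,0,26.6],[0.255,-0.145,-0.0955],-1],
  [[-0.13,0,26.6],[0.255,-0.145,-0.0955],-1],
  [[-0.13,0,26.6],[0.255,-0.145,-0.0955],-1],
  [[-0.13,0,26.6],[0.255,-0.145,-0.0955],-1],
], force=30)

```text
time: 1.02
tool_pos: [0.42, -0.2705, 0.3004]
eef_rot: [3.139, 0.001, 0.0]
force: [-1.1, -0.9, 0.1]
grip_width: 1.0
finger_force: 0.0
```

```bash
cat > snap.py <<'E'
import sys,pickle,cv2
from rig import bot
s=bot.snapshot("wrist");st=bot.get_state();s["st"]=st
pickle.dump(s,open(sys.argv[1]+".pkl","wb"));cv2.imwrite("pics/"+sys.argv[1]+".png",s["img"])
print(st["time"],st["tool_pos"].round(4),st["eef_rot"].round(4),st["force"].round(1),st["grip_width"],st["finger_force"])
E
python3 snap.py w1
```

```text
1.075 [ 0.4196 -0.271   0.3   ] [ 3.14e+00  1.10e-03 -1.40e-03] [-0.3  0.1  0.2] 1.0016510489869332 0.0
```

View pics/w1.png

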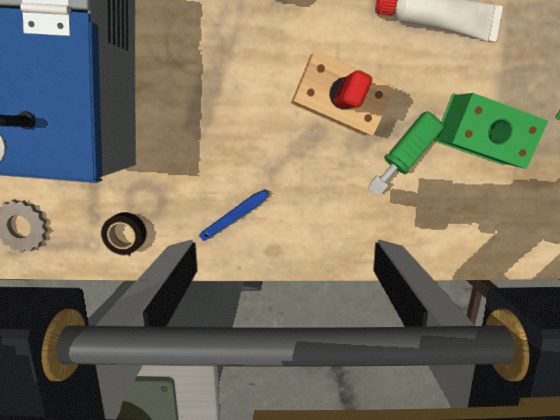

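The wrist picture shows the red key in the wooden block at (348,92). The green block (495,130) and green key (412,145) are look-alikes. The flap's front corner is at (100,180). I'll take a second wrist view from over the extractor.

Emit:
arm_command([
  [[0,0,0],[0.06,-0.22,0],-1],
  [[0,0,0],[0.06,-0.22,0],-1],
  [[0,0,0],[0.06,-0.22,0],-1],
  [[0,0,0],[0.06,-0.22,0],-1],
  [[0,0,0],[0.06,-0.22,0],-1],
  [[0,0,0],[0.06,-0.22,0],-1],
])

```text
time: 1.82
tool_pos: [0.48, -0.0522, 0.2997]
eef_rot: [3.139, 0.001, -0.003]
force: [0.3, 0.6, 0.4]
grip_width: 0.998
finger_force: 0.0
```

```bash
python3 snap.py w2
```

```text
1.875 [ 0.4801 -0.0524  0.2999] [ 3.139e+00  8.000e-04 -3.300e-03] [-0.3 -0.6 -0.1] 1.0023376715746366 0.0
```

View pics/w2.png

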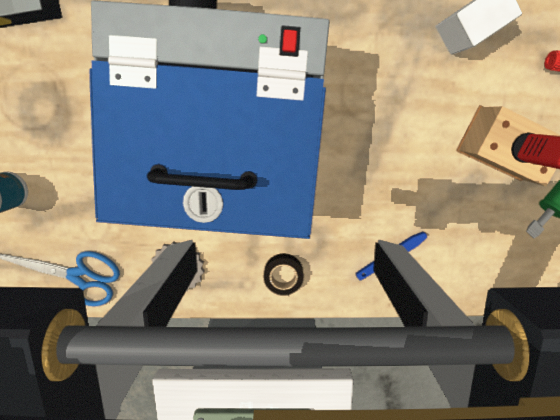

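The second view shows the blue flap with front corners at (96,222) and (310,238) and the handle bar from (158,176) to (247,181). The slotted dish is at (203,203), with the slot running along the housing's x, so the fastener is locked. The can at far left, the carton (480,22) and the key (540,152) also show. Now I'll measure.

```bash
cat > m1.py <<'E'
import pickle,cv2,numpy as np
from h import *
w1=pickle.load(open("w1.pkl","rb"));w2=pickle.load(open("w2.pkl","rb"));sc=pickle.load(open("s0.pkl","rb"))["scene"]
def hsv(s):return cv2.cvtColor(s["img"],cv2.COLOR_BGR2HSV)
def big(m):
    c=max(cv2.findContours(m.astype(np.uint8),cv2.RETR_EXTERNAL,cv2.CHAIN_APPROX_NONE)[0],key=cv2.contourArea);return c
# flap
H=hsv(w2);m=((H[...,0]>100)&(H[...,0]<125)&(H[...,1]>150));m[240:]=0
c=big(m);hull=cv2.convexHull(c);q=cv2.approxPolyDP(hull,8,True).reshape(-1,2);print("flap px",q.tolist())
print(plane(w2,q,.119).round(4).tolist())
# dish
g=w2["img"];H=hsv(w2);d=(H[...,1]<50)&(H[...,2]>150);d[:180]=0;d[225:]=0;d[:,:180]=0;d[:,225:]=0
c=big(d);e=cv2.fitEllipse(c);print("dish",e)
msk=np.zeros(d.shape,np.uint8);cv2.ellipse(msk,(e[0],(e[1][0]*.75,e[1][1]*.75),e[2]),1,-1)
sl=(msk>0)&(H[...,2]<90);print(sl.sum());r=cv2.minAreaRect(np.argwhere(sl)[:,::-1].astype(np.float32));print("slot",r)
print(plane(w2,[e[0],r[0]],.120).round(4)); b=plane(w2,cv2.boxPoints(r),.120);print(b.round(4).tolist())
# dish in scene
H=hsv(sc);p=proj(sc,plane(w2,[e[0]],.12))[0];print("pred scene",p)
d=(H[...,1]<90)&(H[...,2]>110);k=np.zeros(d.shape,bool);x,y=p.astype(int);k[y-9:y+10,x-9:x+10]=1;d&=k
sp=np.argwhere(d)[:,::-1].mean(0);print("scene dish",sp,tri(w2,[e[0]],sc,[sp]).round(4))
# red key
for s,n in((w1,"w1"),(w2,"w2"),(sc,"sc")):
    H=hsv(s);m=((H[...,0]<8)|(H[...,0]>172))&(H[...,1]>150)&(H[...,2]>60)
    if n=="w1":m[:60]=0
    if n=="w2":m[:90]=0;m[:,:500]=0
    if n=="sc":m[:172]=0;m[195:]=0;m[:,:325]=0;m[:,340:]=0
    c=big(m);print(n,cv2.minAreaRect(c),c.reshape(-1,2).min(0),c.reshape(-1,2).max(0))
# block top
H=hsv(w1);m=(H[...,0]>8)&(H[...,0]<22)&(H[...,1]>95)
cv2.imwrite("pics/m_block.png",(m*255).astype(np.uint8))
E
python3 m1.py; python3 -c "
import cv2;a=cv2.imread('pics/w1.png')[40:160,280:430];cv2.imwrite('pics/c1.png',cv2.resize(a,None,fx=5,fy=5,interpolation=cv2.INTER_CUBIC))"
```

```text
flap px [[93, 62], [321, 79], [308, 237], [97, 220]]
[[0.602, 0.1281, 0.119], [0.5848, -0.0868, 0.119], [0.428, -0.0766, 0.119], [0.4469, 0.1435, 0.119]]
dish ((202.3114013671875, 203.63412475585938), (35.148197174072266, 39.82575607299805), 105.76514434814453)
108
slot ((202.90045166015625, 202.00665283203125), (20.08873748779297, 5.388039588928223), 86.18592071533203)
[[0.4644 0.0316 0.12  ]
 [0.4661 0.0309 0.12  ]]
[[0.4764, 0.0337, 0.12], [0.4767, 0.0282, 0.12], [0.4558, 0.028, 0.12], [0.4554, 0.0336, 0.12]]
pred scene [280.00609902 229.36444728]
scene dish [279.93181818 229.20454545] [[4.647e-01 3.150e-02 1.206e-01 2.000e-04]]
w1 ((352.3390197753906, 89.65409851074219), (28.138599395751953, 40.800968170166016), 24.443954467773438) [334  71] [371 108]
w2 ((540.4169311523438, 148.60943603515625), (43.67638397216797, 31.267621994018555), 10.61965560913086) [517 134] [559 168]
sc ((332.3465270996094, 182.03466796875), (5.8707194328308105, 16.11960220336914), 5.710593223571777) [329 174] [335 190]
```

View pics/c1.png

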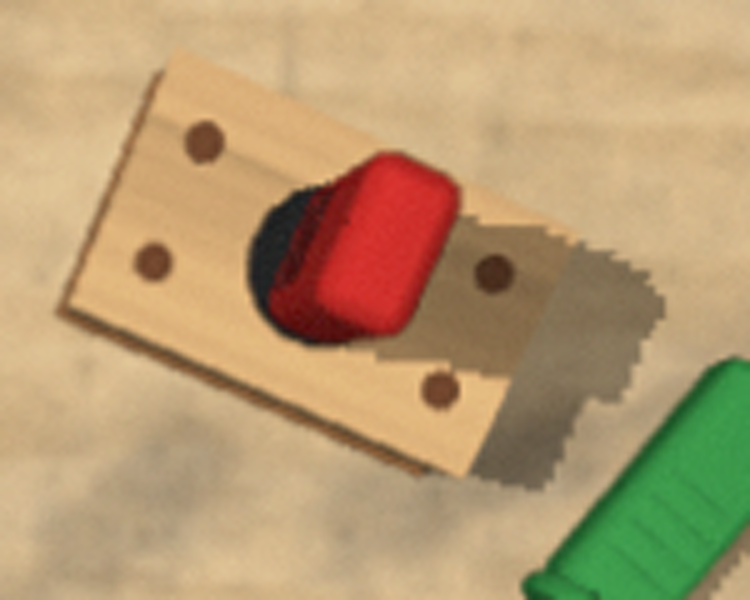

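The crop confirms the red key with its long handle side parallel to the block's short side. Block-top corners in the crop are (175,50), (575,240), (465,478) and (62,308), and the handle top centre is (388,245). Next I'll locate the key, then move over it for a close look.

```bash
python3 - <<'E'
import pickle
from h import *
w1=pickle.load(open("w1.pkl","rb"));w2=pickle.load(open("w2.pkl","rb"))
c=np.array([(175,50),(575,240),(465,478),(62,308)])/5+[280,40]
P=plane(w1,c,.052);print(P.round(4),P.mean(0).round(4))
e=P[[0,1]].mean(0)-P[[2,3]].mean(0);print("block x dir",np.degrees(np.arctan2(e[1],e[0])),np.linalg.norm(e))
e=P[[0,3]].mean(0)-P[[1,2]].mean(0);print("block y dir",np.degrees(np.arctan2(e[1],e[0])),np.linalg.norm(e))
t=np.array([(388,245),(420,170),(355,320)])/5+[280,40]
T=plane(w1,t,.130);print(T.round(4));e=T[1]-T[2];print(np.degrees(np.arctan2(e[1],e[0])))
print(tri(w1,[c[0],c[3]],w2,[(477,106),(458,150)]).round(4))
st=w2["st"]
print(delta(st["tool_pos"],st["eef_rot"],[T[0][0]-.01,T[0][1],.20],[np.pi,0,np.radians(-25)]))
E
```

```text
[[ 0.5618 -0.3041  0.052 ]
 [ 0.5221 -0.3954  0.052 ]
 [ 0.4689 -0.3734  0.052 ]
 [ 0.5066 -0.2795  0.052 ]] [ 0.5149 -0.3381  0.052 ]
block x dir -23.297967076466964 0.05900140389106878
block y dir 67.31911875628941 0.10036128086201503
[[ 0.5154 -0.3378  0.13  ]
 [ 0.5287 -0.3431  0.13  ]
 [ 0.502  -0.3323  0.13  ]]
-22.12230005012168
[[ 5.681e-01 -3.078e-01 -9.800e-03  7.900e-03]
 [ 5.081e-01 -2.805e-01  3.800e-03  5.000e-04]]
(array([0.0264, 0.285 , 0.1006]), array([1.600e-01, 1.000e-02, 2.481e+01]))
```

Emit:
arm_command([
  [[0.16,0,22.7],[0.034,0.286,0.1],-1],
  [[0.16,0,22.7],[0.034,0.286,0.1],-1],
  [[0.16,0,22.7],[0.034,0.286,0.1],-1],
  [[0.16,0,22.7],[0.034,0.286,0.1],-1],
  [[0.16,0,22.7],[0.034,0.286,0.1],-1],
  [[0.16,0,22.7],[0.034,0.286,0.1],-1],
  [[0.16,0,22.7],[0.034,0.286,0.1],-1],
])

```text
time: 2.75
tool_pos: [0.5133, -0.3377, 0.2008]
eef_rot: [-3.14, 0.0, -0.399]
force: [-0.7, 0.7, 0.4]
grip_width: 1.003
finger_force: 0.0
```

```bash
python3 snap.py w3; python3 - <<'E'
import pickle
from h import *
w1=pickle.load(open("w1.pkl","rb"));w3=pickle.load(open("w3.pkl","rb"))
def red(s,lo):
    H=cv2.cvtColor(s["img"],cv2.COLOR_BGR2HSV);m=((H[...,0]<8)|(H[...,0]>172))&(H[...,1]>150)&(H[...,2]>lo);m[:60 if s is w1 else 0]=0
    return max(cv2.findContours(m.astype(np.uint8),cv2.RETR_EXTERNAL,cv2.CHAIN_APPROX_NONE)[0],key=cv2.contourArea)
for lo in(60,190):
    for s in(w1,w3):
        r=cv2.minAreaRect(red(s,lo));print(lo,r)
        b=plane(s,cv2.boxPoints(r),.13);print(b.mean(0).round(4),[(np.linalg.norm(x).round(4),np.degrees(np.arctan2(x[1],x[0])).round(1)) for x in(b[1]-b[0],b[2]-b[1])])
a=cv2.minAreaRect(red(w1,190))[0];b=cv2.minAreaRect(red(w3,190))[0];print("tri top",tri(w1,[a],w3,[b]).round(4))
cv2.imwrite("pics/w3.png",w3["img"])
E
```

```text
2.8 [ 0.5139 -0.337   0.2016] [-3.1404e+00 -9.0000e-04 -3.9780e-01] [ 0.6  0.1 -0.3] 1.0017908046462822 0.0
60 ((352.3390197753906, 89.65409851074219), (28.138599395751953, 40.800968170166016), 24.443954467773438)
[ 0.5147 -0.333   0.13  ] [(np.float64(0.0358), np.float64(-23.8)), (np.float64(0.0259), np.float64(-112.5))]
60 ((284.0, 205.5), (55.0, 28.0), 90.0)
[ 0.522  -0.3406  0.13  ] [(np.float64(0.0195), np.float64(-112.8)), (np.float64(0.0402), np.float64(157.7))]
190 ((356.4532165527344, 87.60395812988281), (15.639452934265137, 28.725526809692383), 24.227745056152344)
[ 0.5166 -0.3367  0.13  ] [(np.float64(0.0252), np.float64(-23.3)), (np.float64(0.0145), np.float64(-112.3))]
190 ((282.5, 221.5), (15.0, 17.0), 0.0)
[ 0.5118 -0.3352  0.13  ] [(np.float64(0.0127), np.float64(-23.2)), (np.float64(0.0107), np.float64(-112.8))]
tri top [[ 0.5153 -0.3356  0.1398  0.0021]]
```

View pics/w3.png

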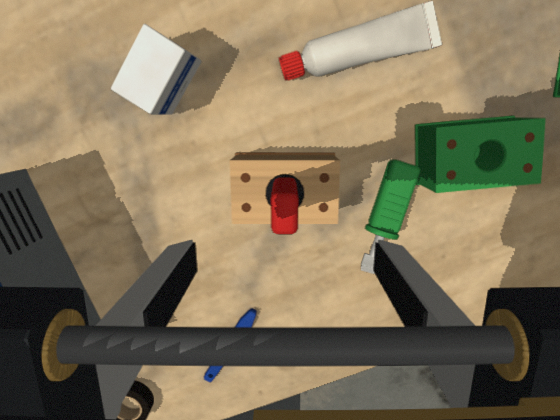

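The close view shows the key handle at (284,205), centred between the fingers and square to the picture. The block top spans (232,160) to (338,224). The green block (480,155) and green key (392,200) are clear of the fingers.

```bash
python3 - <<'E'
import pickle
from h import *
s=pickle.load(open("w3.pkl","rb"));st=s["st"]
P=plane(s,[(232,160),(338,160),(338,224),(231,224)],.052);print(P.mean(0).round(4),np.linalg.norm(P[1]-P[0]),np.linalg.norm(P[2]-P[1]))
n=plane(s,[(284.5,233)],.13)[0];a=st["eef_rot"][2];print("near edge+16mm",n[:2]+.016*np.array([np.cos(a),np.sin(a)]))
print(delta(st["tool_pos"],st["eef_rot"],[.5152,-.338,.09],[np.pi,0,np.radians(-22.8)]))
E
```

```text
[ 0.5155 -0.3383  0.052 ] 0.0957315935218288 0.060372583273283036
near edge+16mm [ 0.51808094 -0.33934175]
(array([0.0015, 0.0006, 0.1116]), array([-0.07, -0.05,  0.01]))
```

Emit:
arm_command([
  [[0,0,0],[0.002,0.0007,0.05],-1],
  [[0,0,0],[0.002,0.0007,0.1],-1],
  [[0,0,0],[0.002,0.0007,0.111],-1],
  [[0,0,0],[0.002,0.0007,0.111],0.6],
  [[0,0,0],[0.002,0.0007,0.111],1],
  [[0,0,0],[0.002,0.0007,0.111],1],
  [[0,0,0],[0.002,0.0007,0.111],1],
  [[0,0,0],[0.002,0.0007,0.111],1],
], force=30)

```text
time: 3.8
tool_pos: [0.5163, -0.3384, 0.0907]
eef_rot: [-3.141, -0.002, -0.397]
force: [0.9, 0.6, 0.3]
grip_width: 0.505
finger_force: 0.0
```

Emit:
arm_command([
  [[0,0,0],[0,0,0],1],
  [[0,0,0],[0,0,0],1],
  [[0,0,0],[0,0,0],1],
  [[0,0,0],[0,0,0],1],
  [[0,0,0],[0,0,0],1],
  [[0,0,0],[0,0,0],1],
], force=30)

```text
time: 4.55
tool_pos: [0.516, -0.3381, 0.09]
eef_rot: [-3.141, -0.001, -0.397]
force: [0.1, 1.2, -0.2]
grip_width: 0.211
finger_force: 30.0
```

Emit:
arm_command([
  [[0,0,0],[0,0,-0.02],1],
  [[0,0,0],[0,0,-0.06],1],
  [[0,0,0],[0,0,-0.12],1],
  [[0,0,0],[0,0,-0.17],1],
  [[0,0,0],[0,0,-0.17],1],
])

```text
time: 5.18
tool_pos: [0.5189, -0.3406, 0.2684]
eef_rot: [3.138, -0.014, -0.396]
force: [0.8, 0.1, -0.4]
grip_width: 0.209
finger_force: 30.0
```

```bash
python3 snap.py w4; python3 - <<'E'
import pickle
from h import *
st=pickle.load(open("w4.pkl","rb"))["st"]
print(delta(st["tool_pos"],st["eef_rot"],[.4645,.0313,.235],[np.pi,0,np.radians(0.5)]))
E
```

```text
5.225 [ 0.5173 -0.3393  0.2645] [ 3.1402 -0.008  -0.3966] [ 0.8  0.1 -1.4] 0.21224977958818267 29.999597668647766
(array([-0.1921, -0.3215,  0.0275]), array([  0.17,  -0.43, -23.22]))
```

View pics/w4.png

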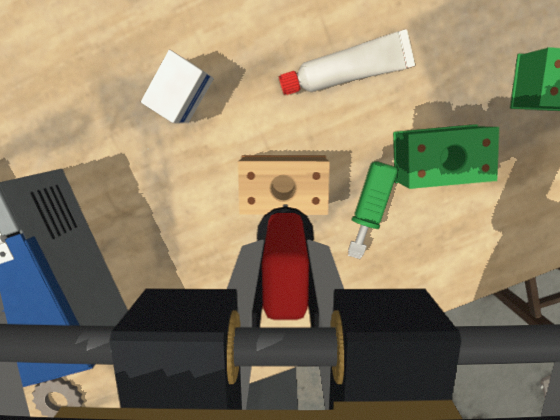

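The key is held upright at (285,250) and the block's hole shows at (284,186). I'll carry the key over the slot.

Emit:
arm_command([
  [[0.0,0.0,0],[-0.03,-0.05,0.0],1],
  [[0,0,-8],[-0.07,-0.11,0],1],
  [[0,0,-16],[-0.11,-0.18,0],1],
  [[0,0,-23.2],[-0.15,-0.25,0],1],
  [[0,0,-23.2],[-0.1925,-0.322,0],1],
  [[0,0,-23.2],[-0.1925,-0.322,0],1],
  [[0,0,-23.2],[-0.1925,-0.322,0],1],
])

```text
time: 6.1
tool_pos: [0.4605, 0.0369, 0.2586]
eef_rot: [-3.14, 0.003, 0.015]
force: [-0.8, -0.4, -0.9]
grip_width: 0.21
finger_force: 30.0
```

```bash
python3 snap.py w5; python3 - <<'E'
import pickle
from h import *
s=pickle.load(open("w4.pkl","rb"));print("hole",plane(s,[(284,186)],.052))
s=pickle.load(open("w5.pkl","rb"));st=s["st"]
print(delta(st["tool_pos"],st["eef_rot"],[.4645,.0313,.235],[np.pi,0,np.radians(0.5)]))
p=proj(s,[[.4645,.0313,.121],[.4645+.021,.0313,.121],[.4645-.021,.0313,.121],[.4645,.0313+.021,.121],[.4645,.0313-.021,.121]]);print(p.round(0).tolist())
x,y=p[0].astype(int);cv2.imwrite("pics/c5.png",cv2.resize(s["img"][y-60:y+60,x-75:x+75],None,fx=5,fy=5,interpolation=cv2.INTER_CUBIC));print(x,y)
E
```

```text
6.15 [0.4611 0.0354 0.2588] [-3.1405e+00  2.0000e-03  1.2800e-02] [ 0.7  0.2 -1.4] 0.2121256700682362 29.99965399503708
hole [[ 0.51766534 -0.33997195  0.052     ]]
(array([0.0034, 0.0042, 0.0238]), array([-0.06,  0.11,  0.23]))
[[292.0, 193.0], [292.0, 170.0], [291.0, 216.0], [268.0, 193.0], [315.0, 194.0]]
291 193
```

View pics/c5.png

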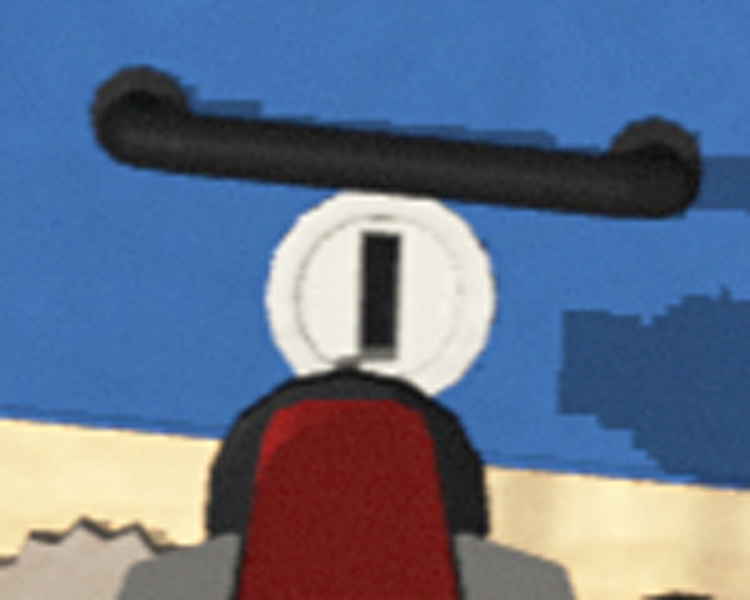

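The crop shows the whole slot, centred at (380,295) in the crop, which is picture pixel (292,192). Its predicted position was (292,193), and it points along the tool's x. The estimate holds, so I'll centre the key and lower it.

Emit:
arm_command([
  [[0,0,0.7],[0.004,0.0042,0],1],
  [[0,0,0.7],[0.004,0.0042,0],1],
  [[0,0,0.7],[0.004,0.0042,0.03],1],
  [[0,0,0.7],[0.004,0.0042,0.05],1],
  [[0,0,0.7],[0.004,0.0042,0.05],1],
  [[0,0,0.7],[0.004,0.0042,0.05],1],
])

```text
time: 6.9
tool_pos: [0.4676, 0.0281, 0.211]
eef_rot: [-3.141, -0.002, -0.005]
force: [-0.5, -1.2, -0.7]
grip_width: 0.211
finger_force: 30.0
```

```bash
python3 - <<'E'
from rig import bot
from h import *
st=bot.get_state();print(st["tool_pos"],st["eef_rot"],st["force"])
print(delta(st["tool_pos"],st["eef_rot"],[.465,.0312,.190],[np.pi,0,0]))
E
```

```text
[0.46759402 0.02813966 0.21103064] [-3.14119725e+00 -2.13310983e-03 -5.49607198e-03] [-0.54018215 -1.19698307 -0.69346678]
(array([-0.0027, -0.003 ,  0.021 ]), array([-0.02, -0.12, -0.31]))
```

Emit:
arm_command([
  [[0,0,0],[0,0,0],1],
  [[0,0,0],[0,0,0],1],
])

```text
time: 7.15
tool_pos: [0.4675, 0.0289, 0.2112]
eef_rot: [-3.141, -0.003, -0.004]
force: [0.0, 0.6, -0.7]
grip_width: 0.213
finger_force: 30.0
```

```bash
python3 - <<'E'
from rig import bot
from h import *
st=bot.get_state();print(st["tool_pos"],st["eef_rot"],st["force"])
print(delta(st["tool_pos"],st["eef_rot"],[.465,.0312,.190],[np.pi,0,0]))
E
```

```text
[0.46748051 0.02888091 0.211189  ] [-3.14123166e+00 -2.75769280e-03 -4.06276595e-03] [ 0.02664153  0.59389893 -0.7241284 ]
(array([-0.0025, -0.0023,  0.0212]), array([-0.02, -0.16, -0.23]))
```

Emit:
arm_command([
  [[0,-0.16,-0.2],[-0.0025,-0.0024,0.002],1],
  [[0,-0.16,-0.2],[-0.0025,-0.0024,0.002],1],
  [[0,-0.16,-0.2],[-0.0025,-0.0024,0.006],1],
  [[0,-0.16,-0.2],[-0.0025,-0.0024,0.01],1],
  [[0,-0.16,-0.2],[-0.0025,-0.0024,0.014],1],
  [[0,-0.16,-0.2],[-0.0025,-0.0024,0.017],1],
  [[0,-0.16,-0.2],[-0.0025,-0.0024,0.019],1],
  [[0,-0.16,-0.2],[-0.0025,-0.0024,0.019],1],
])

```text
time: 8.15
tool_pos: [0.4643, 0.0314, 0.1911]
eef_rot: [-3.141, 0.002, -0.0]
force: [0.7, -0.3, -0.6]
grip_width: 0.209
finger_force: 30.0
```

```bash
python3 - <<'E'
from rig import bot
st=bot.get_state();print(st["tool_pos"],st["eef_rot"],st["force"],st["moment"])
E
```

```text
[0.46428721 0.0314397  0.19108487] [-3.14099992e+00  2.11932600e-03 -4.43188705e-04] [ 0.74736301 -0.28093405 -0.59122413] [0.03211578 0.0568065  0.05548326]
```

There is no contact force and the tip is about 10 mm below the slot's mouth, so the blade is in. I'll turn it counter-clockwise, which is negative about the tool's z.

Emit:
arm_command([
  [[0,0,-10],[0.0003,0,0],1],
  [[0,0,-20],[0.0003,0,0],1],
  [[0,0,-30],[0.0003,0,0],1],
  [[0,0,-40],[0.0003,0,0],1],
  [[0,0,-50],[0.0003,0,0],1],
  [[0,0,-60],[0.0003,0,0],1],
  [[0,0,-70],[0.0003,0,0],1],
  [[0,0,-78],[0.0003,0,0],1],
])

```text
time: 9.15
tool_pos: [0.4653, 0.0307, 0.1915]
eef_rot: [3.142, 0.001, 1.365]
force: [2.0, -1.8, -1.9]
grip_width: 0.212
finger_force: 30.0
```

```bash
python3 - <<'E'
from rig import bot
st=bot.get_state();print(st["tool_pos"],st["eef_rot"],st["force"],st["moment"])
E
```

```text
[0.4653144  0.03072551 0.19146179] [3.14158401e+00 1.00430399e-03 1.36539495e+00] [ 2.02734127 -1.80642037 -1.91870479] [-0.40016987 -0.37594578 -0.03018975]
```

Emit:
arm_command([
  [[0,0,-3],[0,0,0],1],
  [[0,0,-5],[0,0,0],1],
  [[0,0,-6],[0,0,0],1],
  [[0,0,-6],[0,0,0],1],
])

```text
time: 9.65
tool_pos: [0.4653, 0.0309, 0.1915]
eef_rot: [-3.141, 0.001, 1.465]
force: [2.7, -3.3, -2.1]
grip_width: 0.21
finger_force: 30.0
```

```bash
python3 - <<'E'
from rig import bot
st=bot.get_state();print(st["tool_pos"],st["eef_rot"],st["force"],st["moment"])
E
```

```text
[0.46533256 0.03087195 0.19151979] [-3.14149322e+00  6.21350530e-04  1.46529851e+00] [ 2.72950541 -3.25634747 -2.09050671] [-0.810651   -0.71427453 -0.08635483]
```

The fastener is at its stop, with a turning estimate of about 1.40 rad. I'll ease the play and lift the key out.

Emit:
arm_command([
  [[0,0,5],[0,0,0],1],
  [[0,0,5],[0,0,0],1],
  [[0,0,5],[0,0,-0.01],1],
  [[0,0,5],[0,0,-0.025],1],
  [[0,0,5],[0,0,-0.05],1],
  [[0,0,5],[0,0,-0.075],1],
  [[0,0,5],[0,0,-0.075],1],
  [[0,0,5],[0,0,-0.075],1],
])

```text
time: 10.65
tool_pos: [0.4641, 0.0316, 0.2658]
eef_rot: [-3.138, -0.0, 1.379]
force: [0.4, -0.3, -1.3]
grip_width: 0.212
finger_force: 30.0
```

```bash
python3 snap.py w6; python3 - <<'E'
import pickle
from h import *
s=pickle.load(open("w6.pkl","rb"));st=s["st"]
print(delta(st["tool_pos"],st["eef_rot"],[.5156,-.3382,.20],[np.pi,0,st["eef_rot"][2]]))
x,y=proj(s,[[.4645,.0313,.121]])[0].astype(int);print(x,y)
cv2.imwrite("pics/c6.png",cv2.resize(s["img"][max(0,y-100):y+100,max(0,x-130):x+130],None,fx=3,fy=3))
E
```

```text
10.7 [0.4639 0.0316 0.2652] [-3.1373e+00 -3.0000e-04  1.3786e+00] [ 0.4 -0.8 -0.9] 0.21351914565885702 29.99944567680359
(array([-0.3532,  0.1217,  0.0646]), array([-0.24, -0.01,  0.  ]))
286 196
```

```bash
python3 - <<'E'
import pickle
from h import *
s=pickle.load(open("w6.pkl","rb"));x,y=286,196
H=cv2.cvtColor(s["img"],cv2.COLOR_BGR2HSV);d=(H[...,1]<50)&(H[...,2]>150);w=np.zeros(d.shape,bool);w[y-40:y+40,x-40:x+40]=1;d&=w
c=max(cv2.findContours(d.astype(np.uint8),cv2.RETR_EXTERNAL,cv2.CHAIN_APPROX_NONE)[0],key=cv2.contourArea);h=np.zeros(d.shape,np.uint8);cv2.fillPoly(h,[cv2.convexHull(c)],1)
h=cv2.erode(h,np.ones((7,7)));m=((h>0)&(H[...,2]<90)).astype(np.uint8)
for k in cv2.findContours(m,cv2.RETR_EXTERNAL,cv2.CHAIN_APPROX_NONE)[0]:
    if cv2.contourArea(k)<20: continue
    r=cv2.minAreaRect(k);b=plane(s,cv2.boxPoints(r),.12);e=[b[1]-b[0],b[2]-b[1]];e=max(e,key=np.linalg.norm)
    print(r,b.mean(0),np.linalg.norm(e),np.degrees(np.arctan2(e[1],e[0]))%180)
E
```

```text
((286.5763854980469, 195.69775390625), (8.959460258483887, 23.560060501098633), 5.44033145904541) [0.46477296 0.03214826 0.12      ] 0.022081871910557608 73.61762991007949
```

The slot now lies at 73.6°, so the fastener stands at about 1.37 rad. Carry the key back to the block.

Emit:
arm_command([
  [[0,0,0],[-0.06,0.02,0],1],
  [[0,0,0],[-0.12,0.042,0],1],
  [[0,0,0],[-0.18,0.062,0.0],1],
  [[0,0,0],[-0.24,0.083,0.0],1],
  [[0,0,0],[-0.3,0.104,0.01],1],
  [[-0.24,0,0],[-0.353,0.1217,0.045],1],
  [[-0.24,0,0],[-0.353,0.1217,0.06],1],
  [[-0.24,0,0],[-0.353,0.1217,0.06],1],
])

```text
time: 11.7
tool_pos: [0.5147, -0.3367, 0.2021]
eef_rot: [-3.137, -0.005, 1.378]
force: [0.5, 1.2, -0.4]
grip_width: 0.211
finger_force: 30.0
```

Emit:
arm_command([
  [[0,0,0],[0,0,0],1],
  [[0,0,0],[0,0,0],1],
])

```text
time: 11.95
tool_pos: [0.5176, -0.3374, 0.2078]
eef_rot: [3.137, 0.001, 1.38]
force: [-0.2, 0.1, -1.7]
grip_width: 0.212
finger_force: 30.0
```

```bash
python3 snap.py w7; python3 - <<'E'
import pickle
from h import *
s=pickle.load(open("w7.pkl","rb"));st=s["st"]
print(delta(st["tool_pos"],st["eef_rot"],[.5158,-.3382,.092],[np.pi,0,st["eef_rot"][2]]))
print(proj(s,[[.5155,-.3383,.052]]))
H=cv2.cvtColor(s["img"],cv2.COLOR_BGR2HSV);x,y=proj(s,[[.5155,-.3383,.052]])[0].astype(int)
print([(H[y+dy,x].tolist()) for dy in range(-30,31,6)])
E
```

```text
12.0 [ 0.5176 -0.3375  0.2078] [3.1368e+00 1.0000e-03 1.3801e+00] [-0.7 -0.7 -1.6] 0.21166418205036033 29.99945104122162
(array([-0.0009, -0.0022,  0.1158]), array([0.27, 0.06, 0.  ]))
[[282.62492736 195.24129079]]
[[17, 115, 195], [17, 120, 191], [16, 116, 194], [17, 112, 130], [17, 114, 134], [17, 117, 133], [18, 122, 127], [13, 99, 36], [1, 208, 115], [179, 230, 113], [2, 210, 119]]
```

Emit:
arm_command([
  [[0.27,0,0],[-0.001,-0.002,0.02],1],
  [[0.27,0,0],[-0.001,-0.002,0.05],1],
  [[0.27,0,0],[-0.001,-0.002,0.068],1],
  [[0.27,0,0],[-0.001,-0.002,0.075],1],
  [[0.27,0,0],[-0.001,-0.002,0.085],1],
  [[0.27,0,0],[-0.001,-0.002,0.085],1],
])

```text
time: 12.75
tool_pos: [0.5146, -0.3389, 0.1206]
eef_rot: [-3.139, -0.001, 1.378]
force: [-0.1, -1.0, -0.7]
grip_width: 0.212
finger_force: 30.0
```

```bash
python3 - <<'E'
from rig import bot
from h import *
st=bot.get_state();print(st["tool_pos"],st["eef_rot"],st["force"])
print(delta(st["tool_pos"],st["eef_rot"],[.5158,-.3382,.091],[np.pi,0,st["eef_rot"][2]]))
E
```

```text
[ 0.5145675  -0.33887135  0.12059097] [-3.13868756e+00 -5.14428695e-04  1.37832369e+00] [-0.14550265 -0.98570006 -0.66667195]
(array([0.0009, 0.0012, 0.0296]), array([-0.17, -0.03,  0.  ]))
```

Emit:
arm_command([
  [[-0.15,0,0],[0.0006,0.001,0.01],1],
  [[-0.15,0,0],[0.0006,0.001,0.02],1],
  [[-0.15,0,0],[0.0006,0.001,0.026],1],
  [[-0.15,0,0],[0.0006,0.001,0.029],1],
  [[-0.15,0,0],[0.0006,0.001,0.029],1],
  [[-0.15,0,0],[0.0006,0.001,0.029],1],
])

```text
time: 13.5
tool_pos: [0.516, -0.3387, 0.0923]
eef_rot: [3.141, 0.0, 1.378]
force: [-0.3, -0.4, -0.5]
grip_width: 0.21
finger_force: 30.0
```

Emit:
arm_command([
  [[0,0,0],[0,0,0.0015],1],
  [[0,0,0],[0,0,0.0015],1],
  [[0,0,0],[0,0,0.0015],-1],
  [[0,0,0],[0,0,0.0015],-1],
  [[0,0,0],[0,0,0.0015],-1],
  [[0,0,0],[0,0,0.0015],-1],
  [[0,0,0],[0,0,0.0015],-1],
  [[0,0,0],[0,0,0.0015],-1],
])

```text
time: 14.5
tool_pos: [0.5157, -0.3386, 0.0905]
eef_rot: [3.141, -0.0, 1.378]
force: [0.1, -0.7, 0.9]
grip_width: 0.813
finger_force: 0.0
```

Emit:
arm_command([
  [[0,0,0],[0,0,-0.05],-1],
  [[0,0,0],[0,0,-0.11],-1],
  [[0,0,0],[0,0,-0.16],-1],
  [[0,0,0],[0,0,-0.2],-1],
  [[0,0,0],[0,0,-0.2],-1],
])

```text
time: 15.12
tool_pos: [0.5175, -0.3402, 0.2956]
eef_rot: [3.133, 0.005, 1.378]
force: [0.8, -0.1, -0.1]
grip_width: 1.001
finger_force: 0.0
```

```bash
python3 snap.py w8; python3 - <<'E'
import pickle
from h import *
s=pickle.load(open("w8.pkl","rb"));st=s["st"]
H=cv2.cvtColor(s["img"],cv2.COLOR_BGR2HSV);m=((H[...,0]<8)|(H[...,0]>172))&(H[...,1]>150)&(H[...,2]>60)
a=proj(s,[[.5155,-.3383,.13],[.5155,-.3383,.052]]);print("pred top,base",a)
for k in cv2.findContours(m.astype(np.uint8),cv2.RETR_EXTERNAL,cv2.CHAIN_APPROX_NONE)[0]:
    if cv2.contourArea(k)>200: print(cv2.minAreaRect(k),k.reshape(-1,2).min(0),k.reshape(-1,2).max(0))
# extractor model
sl=np.array([.4645,.0315]);y=np.radians(-4.8);X=np.array([np.cos(y),np.sin(y)])
bar=sl+.028*X;print("bar",bar,"hinge",sl+.130*X,"filter",sl+.028*X)
E
```

```text
15.175 [ 0.5164 -0.3391  0.2923] [3.1379e+00 1.8000e-03 1.3784e+00] [ 0.5 -0.4 -0.5] 0.9983842840711104 0.0
pred top,base [[281.49441098 189.70217435]
 [281.49198628 176.09808532]]
((367.5, 194.5), (17.0, 17.0), 90.0) [359 186] [376 203]
((281.0, 184.0), (40.0, 20.0), 90.0) [271 164] [291 204]
bar [0.4924018  0.02915702] hinge [0.59404407 0.02062188] filter [0.4924018  0.02915702]
```

The key stands home: its red top is centred at (281,184), where the seated handle is predicted. Next I'll check the bar position and plan the flap arc.

```bash
python3 - <<'E'
import pickle
from h import *
w2=pickle.load(open("w2.pkl","rb"));w5=pickle.load(open("w5.pkl","rb"))
print(proj(w5,[[.4924,.0292,.149]]),proj(w2,[[.4924,.0292,.149]]))
# bar centre line (dark mask) in both views
for s,win in((w2,(165,195,170,235)),(w5,(150,180,262,325))):
    H=cv2.cvtColor(s["img"],cv2.COLOR_BGR2HSV);m=np.zeros(H.shape[:2],bool);a,b,c,d=win;m[a:b,c:d]=((H[...,2]<70))[a:b,c:d]
    k=max(cv2.findContours(m.astype(np.uint8),cv2.RETR_EXTERNAL,cv2.CHAIN_APPROX_NONE)[0],key=cv2.contourArea)
    q=np.zeros(m.shape,np.uint8);cv2.drawContours(q,[k],-1,1,-1)
    cols=np.arange(c+6,d-6);rows=np.array([np.nonzero(q[:,i])[0].mean() for i in cols]);f=np.polyfit(cols,rows,1)
    p=plane(s,[(cols[0],np.polyval(f,cols[0])),(cols[-1],np.polyval(f,cols[-1]))],.149);e=p[0]-p[1]
    print(f,p.mean(0).round(4),"yaw",np.degrees(np.arctan2(-e[0],e[1])), "x at y=.0292",np.interp(.0292,p[::-1,1],p[::-1,0]))
st=pickle.load(open("w8.pkl","rb"))["st"]
print(delta(st["tool_pos"],st["eef_rot"],[.4924,.0292,.22],[np.pi,0,np.radians(85.2)]))
E
```

```text
[[295.63036733 166.41777156]] [[196.3236527  181.64293485]]
[7.97855185e-02 1.65015401e+02] [0.4929 0.0239 0.149 ] yaw -4.849285816391496 x at y=.0292 0.4933098654379559
[1.01583710e-01 1.35294796e+02] [0.4935 0.0313 0.149 ] yaw -4.899246679916155 x at y=.0292 0.4932794522103116
(array([ 0.3571, -0.0942,  0.0713]), array([ 0.21,  0.11, -6.22]))
```

Emit:
arm_command([
  [[0.2,0.1,-1],[0.06,-0.016,0],0],
  [[0.2,0.1,-2],[0.12,-0.032,0],0],
  [[0.2,0.1,-4],[0.18,-0.048,0],0],
  [[0.2,0.1,-6.2],[0.24,-0.064,0],0],
  [[0.2,0.1,-6.2],[0.3,-0.08,0.01],0],
  [[0.2,0.1,-6.2],[0.357,-0.0935,0.03],0],
  [[0.2,0.1,-6.2],[0.357,-0.0935,0.07],0],
  [[0.2,0.1,-6.2],[0.357,-0.0935,0.07],0],
])

```text
time: 16.18
tool_pos: [0.4878, 0.031, 0.2151]
eef_rot: [-3.127, -0.002, 1.488]
force: [0.5, -0.1, 0.2]
grip_width: 0.501
finger_force: 0.0
```

Emit:
arm_command([
  [[0,0,0],[0,0,0],0],
  [[0,0,0],[0,0,0],0],
])

```text
time: 16.42
tool_pos: [0.4933, 0.0288, 0.2219]
eef_rot: [-3.141, -0.002, 1.485]
force: [0.1, 0.5, 0.6]
grip_width: 0.503
finger_force: 0.0
```

```bash
python3 - <<'E'
from rig import bot
from h import *
st=bot.get_state();print(st["tool_pos"],st["eef_rot"],st["grip_width"])
print(delta(st["tool_pos"],st["eef_rot"],[.4933,.0292,.131],[np.pi,0,np.radians(85.15)]))
E
```

```text
[0.49332382 0.02879807 0.22193426] [-3.14097923e+00 -1.99755649e-03  1.48497594e+00] 0.5030883197822839
(array([ 0.0002, -0.    ,  0.0909]), array([-0.04, -0.11, -0.07]))
```

Emit:
arm_command([
  [[0,0,0],[0,0,0.04],0],
  [[0,0,0],[0,0,0.08],0],
  [[0,0,0],[0,0,0.09],0],
  [[0,0,0],[0,0,0.09],1],
  [[0,0,0],[0,0,0.09],1],
  [[0,0,0],[0,0,0.09],1],
  [[0,0,0],[0,0,0.09],1],
  [[0,0,0],[0,0,0.09],1],
], force=20)

```text
time: 17.42
tool_pos: [0.4936, 0.0298, 0.1316]
eef_rot: [3.141, -0.002, 1.487]
force: [3.3, -0.0, 0.3]
grip_width: 0.098
finger_force: 20.0
```

```bash
python3 - <<'E'
from rig import bot
from h import *
st=bot.get_state();print(st["tool_pos"],st["eef_rot"],st["grip_width"],st["finger_force"],st["force"])
# arc in housing frame: X back, Z up about hinge; first tool axes: x=Yh,y=Xh,z=-Z
r=np.hypot(.102,.034);a0=np.arctan2(.034,.102)
def tcp(ph,th): # returns X,Z of TCP
    b=r*np.array([-np.cos(ph+a0),np.sin(ph+a0)]);return b+.019*np.array([-np.sin(th),-np.cos(th)])
k=.25;phs=np.radians(np.r_[3,8:100:7,100]);s0=tcp(0,0);start=(0,0.)
for c in range(0,len(phs),7):
    p0,t0=start;o=tcp(p0,t0)
    for ph in phs[c:c+7]:
        d=tcp(ph,k*ph)-o
        y=np.array([np.cos(t0),-np.sin(t0)]);z=np.array([-np.sin(t0),-np.cos(t0)])
        print(np.degrees(ph).round(0),"rx",np.degrees(k*ph-t0).round(1),"y,z",(d@y).round(4),(d@z).round(4))
    start=(phs[c:c+7][-1],k*phs[c:c+7][-1]);print()
E
```

```text
[0.49361649 0.02981942 0.13160948] [ 3.14065326e+00 -2.10855569e-03  1.48657759e+00] 0.09846545855088781 20.000060498714447 [ 3.30698174e+00 -2.61948165e-04  3.48318969e-01]
3.0 rx 0.8 y,z 0.0017 -0.0053
8.0 rx 2.0 y,z 0.0051 -0.0139
15.0 rx 3.7 y,z 0.011 -0.0253
22.0 rx 5.5 y,z 0.0183 -0.0358
29.0 rx 7.3 y,z 0.0269 -0.0453
36.0 rx 9.0 y,z 0.0365 -0.0537
43.0 rx 10.8 y,z 0.047 -0.0608

50.0 rx 1.7 y,z 0.0101 -0.0077
57.0 rx 3.5 y,z 0.021 -0.014
64.0 rx 5.2 y,z 0.0326 -0.019
71.0 rx 7.0 y,z 0.0447 -0.0224
78.0 rx 8.7 y,z 0.0571 -0.0243
85.0 rx 10.5 y,z 0.0697 -0.0245
92.0 rx 12.2 y,z 0.0822 -0.0232

99.0 rx 1.7 y,z 0.0125 0.0002
100.0 rx 2.0 y,z 0.0143 0.0004
```

The bar is gripped at 9.2 mm. I'll swing the flap along the arc.

Emit:
arm_command([
  [[0.8,0,0],[0,0.0017,-0.0053],1],
  [[2,0,0],[0,0.005,-0.014],1],
  [[3.7,0,0],[0,0.011,-0.0253],1],
  [[5.5,0,0],[0,0.0183,-0.0358],1],
  [[7.3,0,0],[0,0.027,-0.0453],1],
  [[9,0,0],[0,0.0365,-0.0537],1],
  [[10.8,0,0],[0,0.047,-0.061],1],
], force=25)

```text
time: 18.3
tool_pos: [0.5328, 0.0265, 0.1895]
eef_rot: [-2.932, -0.002, 1.487]
force: [-10.0, 0.3, 1.2]
grip_width: 0.096
finger_force: 25.0
```

```bash
python3 - <<'E'
from rig import bot
st=bot.get_state();print(st["tool_pos"],st["eef_rot"],st["grip_width"],st["finger_force"],st["force"])
E
```

```text
[0.53283598 0.02646984 0.18949303] [-2.93223698e+00 -1.86283310e-03  1.48691428e+00] 0.0957153426948119 25.001496970653534 [-9.96148015  0.26425025  1.15287339]
```

Emit:
arm_command([
  [[1.7,0,0],[0,0.01,-0.0077],1],
  [[3.5,0,0],[0,0.021,-0.014],1],
  [[5.2,0,0],[0,0.0326,-0.019],1],
  [[7,0,0],[0,0.0447,-0.0224],1],
  [[8.7,0,0],[0,0.057,-0.0243],1],
  [[10.5,0,0],[0,0.0697,-0.0245],1],
  [[12.2,0,0],[0,0.082,-0.0232],1],
  [[14.2,0,0],[0,0.096,-0.0205],1],
])

```text
time: 19.3
tool_pos: [0.6363, 0.0175, 0.1965]
eef_rot: [-2.7, -0.002, 1.487]
force: [-2.3, 0.3, 5.2]
grip_width: 0.098
finger_force: 25.0
```

```bash
python3 - <<'E'
from rig import bot
import numpy as np
st=bot.get_state();print(st["tool_pos"],st["eef_rot"],st["grip_width"],st["finger_force"],st["force"])
y=np.radians(-4.85);th=st["eef_rot"][0]%(2*np.pi)-np.pi;X=np.array([np.cos(y),np.sin(y)])
x=(st["tool_pos"][:2]-(np.array([.4933,.0292])+.102*X))@X+.019*np.sin(th);z=st["tool_pos"][2]+.019*np.cos(th)-.115
print(th,x,z,np.hypot(x,z),np.degrees(np.pi-np.arctan2(z,x)-np.arctan2(.034,.102)))
E
```

```text
[0.63634457 0.0175262  0.19654602] [-2.69972899e+00 -1.57572051e-03  1.48661719e+00] 0.09752657614088057 25.000215768814087 [-2.32681624  0.3134804   5.17276262]
0.4418636608349722 0.049644251087711054 0.09872119314122745 0.11050079475409773 98.26165279560674
```

The flap is at about 98°. I'll open the fingers a little and back out along the tool axis.

Emit:
arm_command([
  [[0,0,0],[0,0,0],0.5],
  [[0,0,0],[0,0,0],0.5],
  [[0,0,0],[0,0,0],0.5],
  [[0,0,0],[0,0,-0.02],0.5],
  [[0,0,0],[0,0,-0.06],0.5],
  [[0,0,0],[0,0,-0.12],0.5],
  [[-10,0,0],[0,0,-0.17],0.5],
  [[-20,0,0],[0,0,-0.17],0.5],
])

```text
time: 20.3
tool_pos: [0.7131, 0.0104, 0.3517]
eef_rot: [-3.067, -0.002, 1.486]
force: [0.1, 0.1, 0.7]
grip_width: 0.251
finger_force: 0.0
```

```bash
python3 - <<'E'
from rig import bot
from h import *
import pickle
s=bot.snapshot("scene");pickle.dump(s,open("s1.pkl","wb"))
st=bot.get_state();print(st["tool_pos"],st["eef_rot"],st["grip_width"],st["finger_force"],st["force"])
print(delta(st["tool_pos"],st["eef_rot"],[.42,.03,.36],[np.pi,0,np.radians(85.15)]))
cv2.imwrite("pics/s1.png",cv2.resize(s["img"][140:290,190:390],None,fx=4,fy=4,interpolation=cv2.INTER_CUBIC))
E
```

```text
[0.70390869 0.01232786 0.34883388] [-3.05704329e+00 -2.11179695e-03  1.48746846e+00] 0.24792161454135556 0.0 [ 0.09160533  1.80661132 -2.56562686]
(array([-0.006 , -0.2843,  0.0129]), array([-4.84, -0.12,  0.08]))
```

Emit:
arm_command([
  [[-4.8,0,0],[0,-0.06,0],0.15],
  [[-4.8,0,0],[-0.002,-0.12,0],0.15],
  [[-4.8,0,0],[-0.005,-0.18,0],0.15],
  [[-4.8,0,0],[-0.005,-0.211,0.02],0.15],
  [[-4.8,0,0],[-0.005,-0.211,0.04],0.15],
  [[-4.8,0,0],[-0.005,-0.211,0.04],0.15],
  [[-4.8,0,0],[-0.005,-0.211,0.04],0.15],
])

```text
time: 21.22
tool_pos: [0.4956, 0.0242, 0.327]
eef_rot: [-3.135, -0.002, 1.487]
force: [-0.1, -0.7, 0.6]
grip_width: 0.422
finger_force: 0.0
```

```bash
python3 snap.py w9; python3 - <<'E'
import pickle
from h import *
s=pickle.load(open("w9.pkl","rb"))
print(proj(s,[[.4933,.0292,.111],[.4933,.0292,.092],[.594,.02,.27]]).round(1))
E
```

```text
21.275 [0.496  0.0241 0.3271] [-3.1359e+00 -2.1000e-03  1.4866e+00] [ 0.1 -0.6  0.6] 0.4274012510325028 0.0
[[284.1 178.7]
 [284.3 175.9]
 [430.9 219.7]]
```

View pics/w9.png

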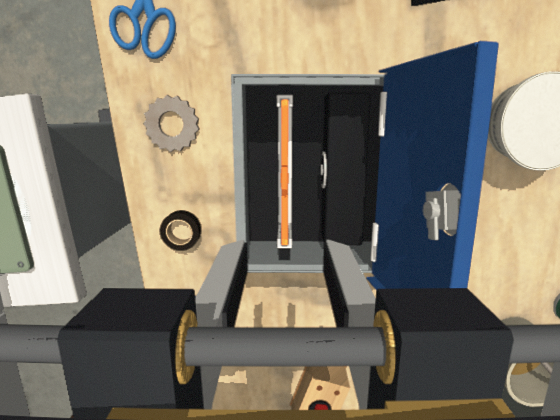

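The picture shows the flap standing open on the right. The orange plate runs from (286,98) to (286,245), and its tab at (284,179) is where predicted. Ten pictures are used, so I'll do the rest by numbers.

```bash
python3 - <<'E'
import pickle
from h import *
s=pickle.load(open("w9.pkl","rb"));st=s["st"]
H=cv2.cvtColor(s["img"],cv2.COLOR_BGR2HSV);m=(H[...,0]>4)&(H[...,0]<20)&(H[...,1]>170);m[:, :270]=0;m[:,300:]=0;m[255:]=0;m[:90]=0
for r in range(95,250,8):
    c=np.nonzero(m[r])[0];print(r,(c.min(),c.max(),round(c.mean(),1)) if len(c) else None,end=" ")
t=[(285.5,110),(285.5,235)];P=plane(s,t,.092);e=P[0]-P[1];print("\nyaw of plate",np.degrees(np.arctan2(-e[0],e[1])))
# tab extents by brightness
for r in range(158,204,4): print(r,s["img"][r,276:296,2].tolist())
c=plane(s,[(284,179)],.111);print(c)
print(delta(st["tool_pos"],st["eef_rot"],[c[0][0],.0292,.085],[np.pi,0,np.radians(85.15)]))
E
```

```text
95 None 103 (np.int64(282), np.int64(287), np.float64(284.2)) 111 (np.int64(282), np.int64(287), np.float64(284.5)) 119 (np.int64(282), np.int64(287), np.float64(284.5)) 127 (np.int64(282), np.int64(287), np.float64(284.5)) 135 (np.int64(282), np.int64(287), np.float64(284.5)) 143 (np.int64(282), np.int64(286), np.float64(284.0)) 151 (np.int64(282), np.int64(286), np.float64(284.0)) 159 (np.int64(282), np.int64(286), np.float64(284.0)) 167 (np.int64(282), np.int64(286), np.float64(284.0)) 175 (np.int64(281), np.int64(287), np.float64(284.0)) 183 (np.int64(282), np.int64(287), np.float64(284.5)) 191 (np.int64(282), np.int64(286), np.float64(284.0)) 199 (np.int64(282), np.int64(286), np.float64(284.0)) 207 (np.int64(282), np.int64(286), np.float64(284.0)) 215 (np.int64(282), np.int64(286), np.float64(284.0)) 223 (np.int64(282), np.int64(286), np.float64(284.0)) 231 (np.int64(282), np.int64(287), np.float64(284.5)) 239 (np.int64(282), np.int64(287), np.float64(284.5)) 247 None 
yaw of plate -4.753662017084278
158 [40, 54, 121, 165, 169, 224, 247, 247, 248, 246, 247, 243, 242, 247, 250, 
[... 508 characters left out ...]
 35]
182 [37, 49, 125, 172, 185, 230, 246, 247, 247, 247, 247, 235, 231, 243, 238, 162, 58, 34, 33, 35]
186 [39, 48, 125, 168, 165, 222, 246, 248, 247, 247, 246, 231, 233, 247, 237, 160, 56, 39, 40, 37]
190 [34, 50, 120, 168, 179, 185, 197, 204, 207, 200, 200, 211, 235, 247, 237, 162, 55, 36, 36, 42]
194 [35, 49, 120, 166, 178, 188, 194, 199, 199, 198, 202, 189, 226, 247, 236, 155, 57, 35, 38, 42]
198 [38, 39, 86, 154, 183, 227, 246, 248, 246, 247, 247, 240, 239, 247, 236, 160, 55, 33, 39, 37]
202 [34, 38, 89, 150, 182, 226, 245, 248, 247, 248, 247, 239, 240, 246, 234, 159, 53, 35, 33, 42]
[[0.49313229 0.02883588 0.111     ]]
(array([ 0.0043, -0.0019,  0.2422]), array([-0.33, -0.12,  0.02]))
```

Emit:
arm_command([
  [[-0.3,0,0],[0.004,-0.0025,0.04],0.15],
  [[-0.3,0,0],[0.004,-0.0025,0.09],0.15],
  [[-0.3,0,0],[0.004,-0.0025,0.14],0.15],
  [[-0.3,0,0],[0.004,-0.0025,0.17],0.15],
  [[-0.3,0,0],[0.004,-0.0025,0.18],0.15],
  [[-0.3,0,0],[0.004,-0.0025,0.18],0.15],
  [[-0.3,0,0],[0.004,-0.0025,0.18],0.15],
  [[-0.3,0,0],[0.004,-0.0025,0.18],0.15],
])

```text
time: 22.28
tool_pos: [0.4934, 0.0287, 0.148]
eef_rot: [3.14, -0.002, 1.487]
force: [-0.3, -1.5, -0.9]
grip_width: 0.425
finger_force: 0.0
```

```bash
python3 - <<'E'
from rig import bot
from h import *
st=bot.get_state();print(st["tool_pos"],st["eef_rot"],st["grip_width"],st["force"])
print(delta(st["tool_pos"],st["eef_rot"],[.4932,.0290,.083],[np.pi,0,np.radians(85.2)]))
E
```

```text
[0.49341287 0.02874797 0.14797475] [ 3.13969296e+00 -1.98739307e-03  1.48661014e+00] 0.42506131498014416 [-0.31515084 -1.50017727 -0.8690457 ]
(array([ 0.0001, -0.0004,  0.065 ]), array([ 0.11, -0.11, -0.02]))
```

Emit:
arm_command([
  [[0.1,-0.1,0],[0,-0.0003,0.03],0.15],
  [[0.1,-0.1,0],[0,-0.0003,0.055],0.15],
  [[0.1,-0.1,0],[0,-0.0003,0.065],0.15],
  [[0.1,-0.1,0],[0,-0.0003,0.065],1],
  [[0.1,-0.1,0],[0,-0.0003,0.065],1],
  [[0.1,-0.1,0],[0,-0.0003,0.065],1],
  [[0.1,-0.1,0],[0,-0.0003,0.065],1],
  [[0.1,-0.1,0],[0,-0.0003,0.065],1],
], force=30)

```text
time: 23.28
tool_pos: [0.4925, 0.029, 0.0822]
eef_rot: [-3.14, -0.0, 1.487]
force: [-0.3, 0.6, 3.6]
grip_width: 0.083
finger_force: 30.0
```

The tab is gripped at 7.8 mm. I'll draw the plate straight up.

Emit:
arm_command([
  [[0,0,0],[0,0,-0.01],1],
  [[0,0,0],[0,0,-0.025],1],
  [[0,0,0],[0,0,-0.045],1],
  [[0,0,0],[0,0,-0.065],1],
  [[0,0,0],[0,0,-0.085],1],
  [[0,0,0],[0,0,-0.105],1],
  [[0,0,0],[0,0,-0.13],1],
  [[0,0,0],[0,0,-0.15],1],
], force=40)

```text
time: 24.28
tool_pos: [0.4912, 0.0291, 0.2328]
eef_rot: [-3.137, -0.0, 1.487]
force: [0.7, 0.1, -1.2]
grip_width: 0.085
finger_force: 40.0
```

Emit:
arm_command([
  [[0,0,0],[0,0,-0.02],1],
  [[0,0,0],[0,0,-0.04],1],
  [[0,0,-2.4],[0,0,-0.05],1],
  [[0,0,-4.8],[0,0,-0.05],1],
  [[0,0,-4.8],[0,0,-0.05],1],
  [[0,0,-4.8],[0,0,-0.05],1],
  [[0,0,-4.8],[0,0,-0.05],1],
  [[0,0,-4.8],[0,0,-0.05],1],
])

```text
time: 25.28
tool_pos: [0.4921, 0.029, 0.2812]
eef_rot: [-3.138, -0.001, 1.57]
force: [-0.1, 0.3, -2.5]
grip_width: 0.082
finger_force: 40.0
```

```bash
python3 snap.py w10; python3 - <<'E'
import pickle
from rig import bot
from h import *
s=pickle.load(open("w10.pkl","rb"))
H=cv2.cvtColor(s["img"],cv2.COLOR_BGR2HSV);m=(H[...,0]>4)&(H[...,0]<20)&(H[...,1]>170)
m[:, :240]=0;m[:,330:]=0
for r in range(0,300,12):
    c=np.nonzero(m[r])[0]; print(r,(c.min(),c.max()) if len(c) else None,end=" ")
# predicted plate top edge ends and bottom, given tool pose
p=s["st"]["tool_pos"];x,y,z=p
top=z+.019-.1015+.092
print(proj(s,[[x,y+.085,top],[x,y,top],[x,y+.085,top-.078]]).round(1).tolist())
c=bot.snapshot("scene");pickle.dump(c,open("s2.pkl","wb"))
H=cv2.cvtColor(c["img"],cv2.COLOR_BGR2HSV);m=((H[...,0]>4)&(H[...,0]<15)&(H[...,1]>190)&(H[...,2]>120)).astype(np.uint8)
m[:140]=0;m[300:]=0;m[:,:200]=0;m[:,:330]=m[:,:330];m[:,330:]=0
for k in cv2.findContours(m,cv2.RETR_EXTERNAL,cv2.CHAIN_APPROX_NONE)[0]:
    if cv2.contourArea(k)>20: print("scene orange",cv2.boundingRect(k),cv2.contourArea(k))
b=z+.019-.1015+.014
print(proj(c,[[x,y+.085,b],[x,y-.085,b],[x,y+.085,b+.078],[x,y-.085,b+.078]]).round(1).tolist(),"edge z",b)
E
```

```text
25.325 [0.4922 0.029  0.2811] [-3.1380e+00 -7.0000e-04  1.5702e+00] [ 0.  -1.3 -2.2] 0.08345191490384152 39.989036321640015
0 None 12 None 24 None 36 None 48 None 60 None 72 None 84 None 96 (np.int64(276), np.int64(293)) 108 (np.int64(276), np.int64(292)) 120 (np.int64(276), np.int64(292)) 132 (np.int64(276), np.int64(292)) 144 (np.int64(276), np.int64(292)) 156 (np.int64(277), np.int64(292)) 168 (np.int64(277), np.int64(292)) 180 (np.int64(277), np.int64(293)) 192 (np.int64(277), np.int64(293)) 204 (np.int64(277), np.int64(293)) 216 (np.int64(277), np.int64(293)) 228 (np.int64(278), np.int64(293)) 240 (np.int64(278), np.int64(293)) 252 (np.int64(276), np.int64(294)) 264 (np.int64(277), np.int64(293)) 276 (np.int64(276), np.int64(294)) 288 (np.int64(276), np.int64(293)) [[286.2, 86.7], [286.0, 264.0], [286.2, 95.7]]
scene orange (255, 191, 18, 22) 40.0
[[256.6, 218.7], [291.4, 194.2], [255.5, 201.1], [291.7, 176.7]] edge z 0.2126369597325696
```

The plate is held square and upright: its edge runs straight down columns 276–293, and its lower edge is at about 0.213 m. The arm is still, so I'm handing in.

```bash
python3 - <<'E'
from rig import bot
print(bot.get_state()["qd"].round(4)); print(bot.hand_in())
E
```

```text
[ 0.0017 -0.0011  0.001  -0.0006  0.0001 -0.001 ]
the job is handed in; nothing more can be done
None
```

I handed the job in at about 25 s, but the hand-in returned no verdict: by my measurements the fastener is unlocked, the key is back in its block, the flap is open at about 98°, and the plate is held upright and square to the bench front with its lower edge at about 0.213 m.

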